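# Eject a stuck slug from a press die

## Robot

A 6-joint arm with a two-finger parallel gripper is mounted at the origin on a cart in front of the work surface, level with it; the furniture and walls round the work are solid. World frame = base frame: x ahead of the robot, y to its left, z up, the work surface at z = 0. Lengths are in m, angles in degrees, forces in N, time in s.
With the tool pointing down it reaches from about 0.4 to 0.925 m from the base axis. Payload 12.5 kg.
Tool frame: the origin (TCP) lies midway between the tips of the shut fingers; the grasp point (between the pads) lies 19 mm behind it; z points along the fingers, x is the direction in which the jaws open and shut, and the axes are right-handed (so a half turn about z gives the same grasp; the last joint's range is limited). The gripper opens to 95 mm and grips with 3 to 60 N. Pads are 20 mm wide; open, the fingers measure 119 mm over their backs; the gripper's body (75 mm by 180 mm) begins 59 mm behind the grasp point.
Start: joints at [59.038, 28.126, 89.318, -0, 62.55, -6.05], TCP at [0.263, 0.567, 0.215] pointing down, gripper open.
Joint ranges: [-177.58, 177.58], [-47.91, 125.51], [2.72, 160], [-65.01, 245.01], [3.68, 167.84], [-153.87, 153.87]. Speed limits (degrees/s): [127.2, 127.2, 159.86, 180, 180, 180].

## Interface

Orientations are given as [roll, pitch, yaw] about the fixed x, y, z axes, in that order (R = Rz(yaw) Ry(pitch) Rx(roll)).
In Python, from workcell import arm gives the robot as it stands.
- The arm moves only by the shell command python3 -m jog 'ROWS'. ROWS is text: rows parted by semicolons, each of 7 numbers parted by spaces: the finger opening in m, from 0 to 0.0951, then the shift along the tool's x, y, z in m, then the turn, a rotation vector about the tool's x, y, z in rad. A call has 1 to 12 rows; each row shifts and turns the pose as measured when the row begins, along the tool's axes as they then stand; what a row does not reach is not made up. A row lasts 1/12 s, in which the tool goes at most 41.7 mm and 7.16 degrees, less where a joint would pass 70% of its speed; a pose out of reach is approached as far as the arm can. A call is refused whole if a number of a shift passes 0.0417 or a number of a turn 0.125, either way. A call with a gripper value outside its range is refused whole. The fingers move at their own pace and stop on an object; the grip force is fixed at half the most. Time passes only in rows, so rows that do not move let the fingers close. It gives the time, the measured TCP pose, the force and the opening at its end, in the units of the state.
- arm.sense(): the state, without advancing time (a new reading comes with each control period).
- arm.grab_frame(name): name is "scene" or "top"; returns the picture (400x640x3 uint8, red, green, blue); there is no depth.
- arm.camera_model(name): a dict with "fx", "fy", "cx", "cy" (pixels), "extrinsics" (4x4, takes a point from camera to world coordinates). Camera axes: x right, y up, looking along -z (the intrinsics and any distortion apply to the point x, -y, -z); pixel columns grow to the right and rows downward; lengths in m; the calibration is good to about 2 mm. A picture is of the moment at which its call begins. camera_model takes no time and is no camera call.
- arm.job_done(): hands the job in, once; it reports no verdict.
The state is a dict: "time_s": time; "q": joint angles; "qd": joint speeds; "joint_torque": joint torques, N m; "ee_pos": TCP position; "ee_rot": TCP orientation; "contact_force": force on the tool from outside, world axes, zero at the start; "ft_torque": the same for the moment, N m; "opening": opening from 0.0 (shut) to 1.0 (fully open).
Only numpy, scipy, OpenCV 4.12 (cv2) and the standard library are available. Lean on these libraries where they do the work, as an engineer would, in place of code of your own. Each camera call takes 0.05 s, during which the arm holds its last target.

## Task

Drive the pressed white slug out of the steel press die: set the die on the ejection stand with its flange holes over the four studs and fully down on the deck, then push the blue-headed drift rod down the die's bore until the slug comes out at the bottom and drops into the tray under the stand. Leave the die seated, the slug in the tray and the rod standing in the die, and do not disturb the other things on the table.

Things in the scene. Friction and masses are not known exactly. Their poses are not given: they have to be found in the camera images.
- die_center (a point): Press die, loose, 0.5 kg, 80 mm tall, upright: steel cylinder 56 mm across, grasped at any heading 12 to 72 mm above its foot; dark disc flange at the foot, 90 mm across, 12 thick, four 12 mm through holes every 90 degrees on a 36 mm radius. Point: on the axis, 40 mm above the foot; z up. It rides on the brass ring: its x and y do NOT tell where the holes are; find that by touch or by sight.
- die_mouth (a point): Centre of the die's upper end, 80 mm above its foot; z up. A brass guide ring (50 mm outside, 29 mm inside, 8 mm high) forms the mouth and turns freely on the die. The bore below is 27 mm wide and open at both ends; three spring balls in it, 10 mm above the foot, hold the slug.
- stand_top (a point): Centre of the upper face of the ejection stand's flat deck, 92 mm above the table; z up. Fixed steel studs stand on the deck 36 mm from this point along its +x, +y, -x, -y: 8 mm thick, 22 mm high, the top 9 mm tapered to 3 mm. A die not lined up rests on the stud tips, 22 mm too high. Seated, die_center is 40 mm above this point.
- stand: Ejection stand, fixed to the table. Tray 120 x 130 mm, rim 25 mm high, floor 5 mm above the table; upright cheeks at its own +y and -y sides carry an aluminium deck 104 x 130 mm, 12 mm thick, 80 mm above the table, with a 34 mm hole in its middle for the slug. Origin under its centre, at the table.
- slug_center (a point): White slug, loose, about 0.08 kg, 24 mm thick, 60 long, tapered foot, standing in the bore on the spring balls, top about 15 mm below the die's mouth. Point: its middle, z along it. Pushing it takes about 10 to 20 N at first, then 4 to 8 N for its whole length; about 50 mm lower than at the start it comes free of the balls and drops.
- rod_grip (a point): Drift rod, loose, 0.15 kg, upright in its holder: steel shaft 19 mm thick, 95 long, below a blue ribbed grip 26 mm thick, 55 long. Point: on the grip's axis, 30 mm above the grip's lower end, 125 mm above the rod's tip; z up the rod. Grip it here. The blue grip does not pass the die's mouth: fully down it rests on the brass ring, the tip then 15 mm below the die's foot.
- rod_tip (a point): Centre of the lower end face of the drift rod; z up along the rod.
- holder: Grey rod holder, fixed to the table: upright tube 38 mm outside, 23 mm inside, 70 mm tall, on a round foot 76 mm across, 5 thick. Origin at the table under its centre. The rod stands in it, tip 5 mm above the table, and comes out when lifted 70 mm.
- timer: Bystander: small white bench timer 60x62x29 (mm); not to be disturbed. Origin at the centre of its underside.
- beaker: Bystander: empty clear beaker, 46 across, 58 tall (mm); not to be disturbed. Origin at the centre of its underside.
- vial: Bystander: small clear vial with a red cap, 24 across, 51 tall (mm); not to be disturbed. Origin at the centre of its underside.
- calculator: Bystander: dark calculator 120x68x14 (mm); not to be disturbed. Origin at the centre of its underside.
- marker: Bystander: black and white marker pen, 133 long, 14 thick (mm); not to be disturbed. Origin at the centre of its underside.

How it is judged:
By the outcome, as a careful person would: the job done as asked, in the order asked, and still so for the second after the job is handed in, with the robot touching nothing.
It also fails if it takes over 67 s, if anything falls off the work surface, if the arm or the gripper's body presses on something with over 40 N, if the wrist force passes 120 N, or if a joint passes its speed limit or range.

## Working session

There is one attempt and no reset: what is moved stays moved. The work goes in short steps, Python scripts to look and compute and a shell command to move; the robot and the scene stay as the last step left them, time stands still between calls to the robot, and variables do not carry over. Pictures are saved under pics/ and viewed, and the job is handed in when it is done.

```bash
ls; mkdir -p pics
python3 - <<'E'
from workcell import arm
import cv2
print(arm.sense())
for n in("scene","top"):
    im=arm.grab_frame(n); cv2.imwrite(f"pics/{n}0.png",im[:,:,::-1]); print(n,arm.camera_model(n))
E
```

```text
pics
{'time_s': 0.0, 'q': array([ 5.90375933e+01,  2.81643229e+01,  8.93504438e+01,  1.37056102e-03,
        6.25496883e+01, -6.05208183e+00]), 'qd': array([ 0.06445258, -0.11883033,  0.01302407,  0.11606018,  0.07095543,
        0.12674522]), 'joint_torque': array([ 2.24584757e-03, -6.12649870e+01, -2.58187616e+01,  6.93263789e-02,
        4.81950038e-02, -1.00560819e-04]), 'ee_pos': array([0.26311174, 0.5666458 , 0.21405794]), 'ee_rot': array([-1.79991996e+02,  6.39676299e-02,  6.50890471e+01]), 'contact_force': array([-0.02324294,  0.25634668,  1.07809084]), 'ft_torque': array([-0.00526067,  0.04512765,  0.035708  ]), 'opening': 1.001200594360041}
scene {'fx': 406.2631993415585, 'fy': 406.2631993415585, 'cx': 315.6042806778594, 'cy': 195.91358076333407, 'extrinsics': array([[ 0.85824225,  0.2708733 , -0.43594483,  0.03343731],
       [-0.51322902,  0.4596009 , -0.72481928, -0.84811385],
       [ 0.00402645,  0.84581007,  0.53346895,  0.63314705],
       [ 0.        ,  0.        ,  0.        ,  1.        ]])}
top {'fx': 384.01871052516384, 'fy': 384.01871052516384, 'cx': 316.6845733973453, 'cy': 198.48691472235961, 'extrinsics': array([[ 0.02685409,  0.98434275, -0.17420736,  0.27889464],
       [-0.9994688 ,  0.02321947, -0.02286879, -0.14811275],
       [-0.01846572,  0.17472894,  0.9844434 ,  1.28530218],
       [ 0.        ,  0.        ,  0.        ,  1.        ]])}
```

View pics/scene0.png

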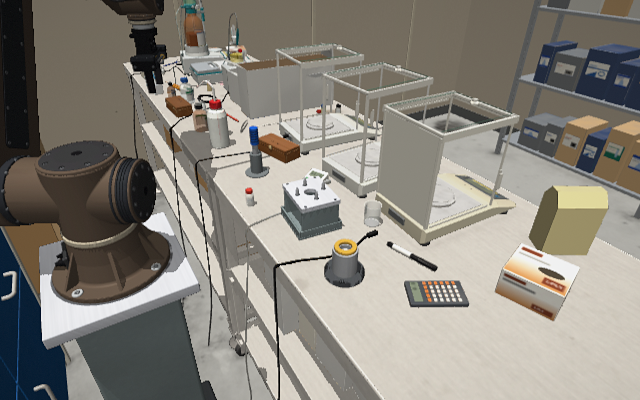

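View pics/top0.png

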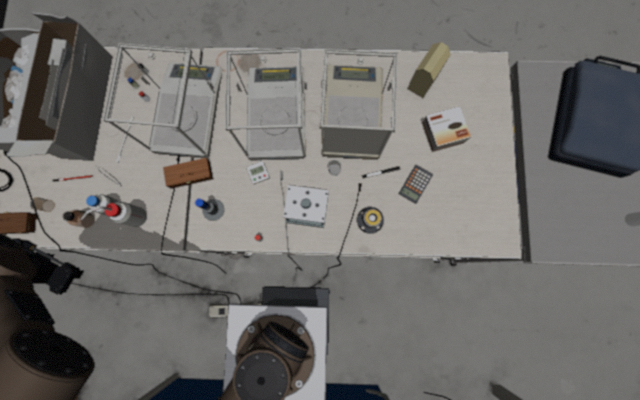

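The top view shows the rod at about (205,205), the stand at (306,204) and the die at (371,219). In the scene view the rod is at (255,145), the stand at (311,195) and the die at (345,255). I'll zoom in for sub-pixel work.

Run:
```python
import cv2,numpy as np
t=cv2.imread("pics/top0.png"); s=cv2.imread("pics/scene0.png")
def crop(im,x,y,w,h,k): return cv2.resize(im[y:y+h,x:x+w],None,fx=k,fy=k,interpolation=cv2.INTER_CUBIC)
a=crop(t,280,180,56,50,7); b=crop(t,346,195,56,50,7)
cv2.imwrite("pics/top_z.png",np.hstack([a,b]))
a=crop(s,275,165,80,80,5); b=crop(s,310,225,80,80,5)
cv2.imwrite("pics/scene_z.png",np.hstack([a,b]))
a=crop(s,235,115,50,70,7); b=crop(t,185,185,50,70,7)
cv2.imwrite("pics/rod_z.png",np.hstack([a,b]))
```

```text
(no output)
```

View pics/top_z.png

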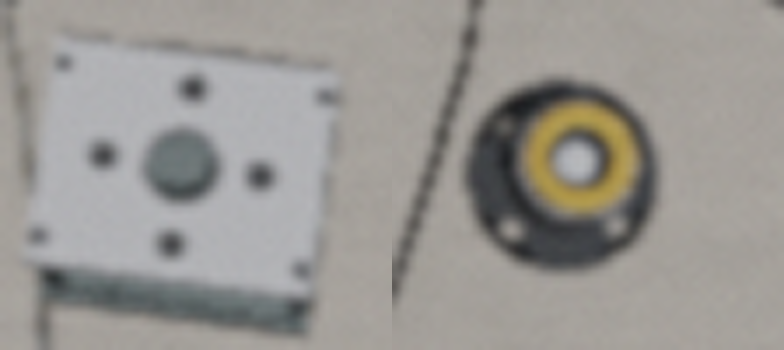

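View pics/scene_z.png

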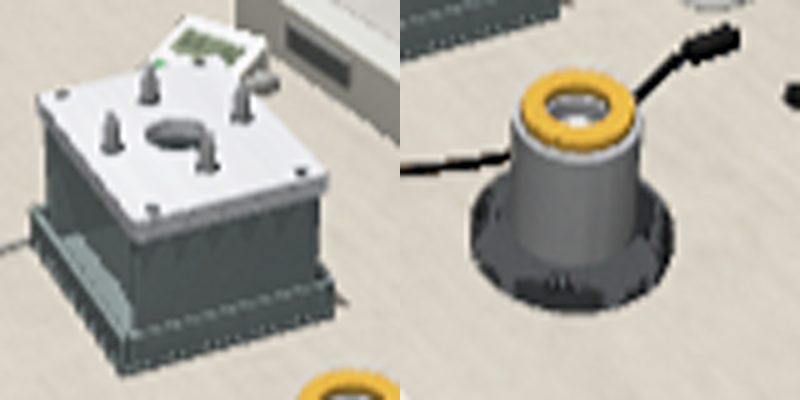

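View pics/rod_z.png

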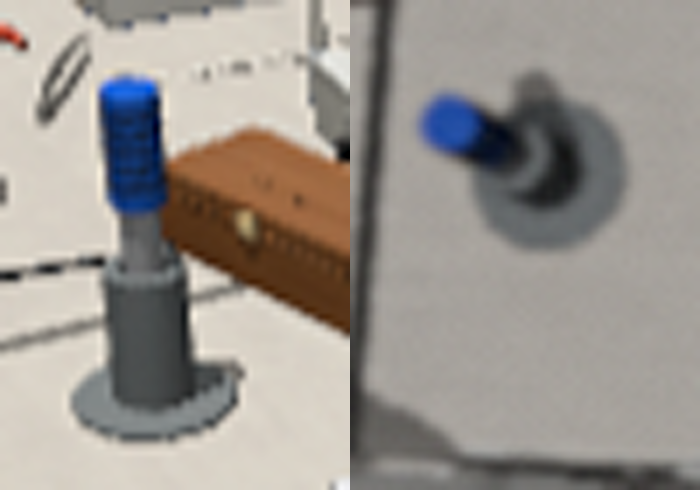

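```bash
cat > h.py <<'E'
from workcell import arm
import numpy as np,cv2
C={n:arm.camera_model(n) for n in("scene","top")}
def ray(n,u,v):
    c=C[n];E=c["extrinsics"]
    d=E[:3,:3]@np.array([(u-c["cx"])/c["fx"],-(v-c["cy"])/c["fy"],-1.]);return E[:3,3],d
def at(n,u,v,z):
    o,d=ray(n,u,v);return (o+d*(z-o[2])/d[2])[:2]
def proj(n,p):
    c=C[n];E=c["extrinsics"];q=(np.atleast_2d(p)-E[:3,3])@E[:3,:3]
    return np.c_[c["cx"]+c["fx"]*q[:,0]/-q[:,2],c["cy"]-c["fy"]*q[:,1]/-q[:,2]]
E
python3 - <<'E'
from h import *
np.set_printoptions(precision=4,suppress=True)
def z(x0,y0,k,p,off=0): return (x0+(p[0]-off)/k-.5+.5/k, y0+p[1]/k-.5+.5/k)
T=lambda p:z(280,180,7,p); D=lambda p:z(346,195,7,p,392)
S=lambda p:z(275,165,5,p); SD=lambda p:z(310,225,5,p,400)
print("hole top",at("top",*T((182,164)),.092),"scene",at("scene",*S((180,134)),.092))
for p in((193,89),(102,155),(170,244),(260,177)): print("stud top",at("top",*T(p),.108))
for p,q in(((151,67),(149,99)),((243,81),(241,119)),((113,112),(113,147)),((209,128),(208,168))):
    print("stud scene tip",at("scene",*S(p),.114),"base",at("scene",*S(q),.092))
print("deck corners top",[at("top",*T(p),.092) for p in((57,37),(338,70),(302,297),(24,260))])
print("die mouth top",at("top",*D((580,158)),.080),"scene",at("scene",*SD((578,105)),.080))
print("flange top",at("top",*D((562,174)),.012))
for p in((505,126),(511,229),(617,224)):print("hole",at("top",*D(p),.008))
print("rod top: top",at("top",185+(455-350)/7-.4,185+123/7-.4,.155),"scene",at("scene",235+130/7-.4,115+87/7-.4,.155))
# segmentation
for n in("top","scene"):
    im=cv2.imread(f"pics/{n}0.png");h=cv2.cvtColor(im,cv2.COLOR_BGR2HSV)
    for nm,lo,hi,box in(("yellow",(15,120,80),(35,255,255),(320,180,410,290)),("blue",(105,120,50),(125,255,255),(180,110,270,220))):
        m=cv2.inRange(h,lo,hi);k=np.zeros_like(m);k[box[1]:box[3],box[0]:box[2]]=1;m*=k
        c=max(cv2.findContours(m,0,2)[0],key=cv2.contourArea)
        print(n,nm,cv2.fitEllipse(cv2.convexHull(c)),cv2.boundingRect(c))
E
```

```text
hole top [ 0.4748 -0.0858] scene [ 0.4757 -0.088 ]
stud top [ 0.5062 -0.0904]
stud top [ 0.4754 -0.0509]
stud top [ 0.4362 -0.0824]
stud top [ 0.4672 -0.1214]
stud scene tip [ 0.4781 -0.0544] base [ 0.4794 -0.0496]
stud scene tip [ 0.5114 -0.0907] base [ 0.5102 -0.0912]
stud scene tip [ 0.4396 -0.084 ] base [ 0.4404 -0.0816]
stud scene tip [ 0.4728 -0.1212] base [ 0.4715 -0.1227]
deck corners top [array([ 0.5319, -0.0271]), array([ 0.5196, -0.155 ]), array([ 0.416 , -0.1412]), array([ 0.4296, -0.0164])]
die mouth top [ 0.4366 -0.2974] scene [ 0.4378 -0.2997]
flange top [ 0.4376 -0.2973]
hole [ 0.4606 -0.2705]
hole [ 0.4113 -0.2737]
hole [ 0.4149 -0.3239]
rod top: top [0.4594 0.2293] scene [0.4618 0.2309]
top yellow ((372.5856628417969, 216.95985412597656), (13.903223991394043, 14.192904472351074), 127.87007904052734) (366, 210, 14, 15)
top blue ((199.65492248535156, 202.61375427246094), (7.066660404205322, 8.325227737426758), 118.87176513671875) (196, 199, 8, 8)
scene yellow ((345.1983642578125, 246.75465393066406), (15.94070053100586, 22.607955932617188), 93.06859588623047) (334, 239, 23, 16)
scene blue ((253.53855895996094, 135.41282653808594), (11.262746810913086, 19.452375411987305), 171.78707885742188) (249, 126, 10, 20)
```

Run:
```python
from h import *
np.set_printoptions(precision=4,suppress=True)
im=cv2.imread("pics/top0.png")
def warp(cx,cy,zz,R=.06,s=.0003):
    n=int(2*R/s); g=np.arange(n)*s-R
    X,Y=np.meshgrid(cx+g,cy+g,indexing='ij')  # rows x, cols y
    p=proj("top",np.c_[X.ravel(),Y.ravel(),np.full(X.size,zz)]).astype(np.float32)
    return cv2.remap(im,p[:,0].reshape(n,n),p[:,1].reshape(n,n),cv2.INTER_CUBIC)
d=warp(.437,-.298,.006);s=warp(.475,-.087,.092)
cv2.imwrite("pics/warp.png",np.hstack([d,s]))
def blobs(w,cx,cy,bright,guess):
    g=cv2.cvtColor(w,cv2.COLOR_BGR2GRAY).astype(float)
    out=[]
    for gx,gy in guess:
        i,j=int((gx-cx+.06)/.0003),int((gy-cy+.06)/.0003);r=24
        a=g[i-r:i+r,j-r:j+r]; ii,jj=np.mgrid[-r:r,-r:r]; k=(ii**2+jj**2<r*r)
        wt=(a-np.percentile(a[k],50)) if bright else (np.percentile(a[k],50)-a)
        wt=np.clip(wt-15,0,None)*k
        out.append((gx+.0003*(wt*ii).sum()/wt.sum(),gy+.0003*(wt*jj).sum()/wt.sum()))
    return np.array(out)
H=blobs(d,.437,-.298,True,[(.4606,-.2705),(.4113,-.2737),(.4149,-.3239)]);print(H)
# centre/angle fit
from scipy.optimize import least_squares
def fit(P,k,r=.036):
    f=lambda q:(P-np.c_[q[0]+r*np.cos(q[2]+k*np.pi/2),q[1]+r*np.sin(q[2]+k*np.pi/2)]).ravel()
    a=np.arctan2(*(P[0]-P.mean(0))[::-1])
    q=least_squares(f,[*P.mean(0),a]).x;return q[:2],np.degrees(q[2]),f(q)*1e3
print(fit(H,np.array([0,1,2])))
Sg=np.array([(.511,-.0904),(.478,-.0509),(.440,-.0824),(.471,-.1214)])
B=blobs(s,.475,-.087,False,Sg);print(B,fit(B,np.arange(4)))
```

```text
[[ 0.461  -0.2701]
 [ 0.4114 -0.2739]
 [ 0.4145 -0.3234]]
(array([ 0.438, -0.297]), np.float64(48.90182391154858), array([-0.6618, -0.252 ,  0.5079, -0.5239,  0.1539,  0.7759]))
[[ 0.5095 -0.0894]
 [ 0.4778 -0.0499]
 [ 0.4383 -0.0819]
 [ 0.4701 -0.1211]] (array([ 0.474 , -0.0856]), np.float64(-6.066021640392362), array([-0.2117, -0.0061,  0.0355, -0.146 ,  0.1802, -0.1331, -0.004 ,
        0.2852]))
```

View pics/warp.png

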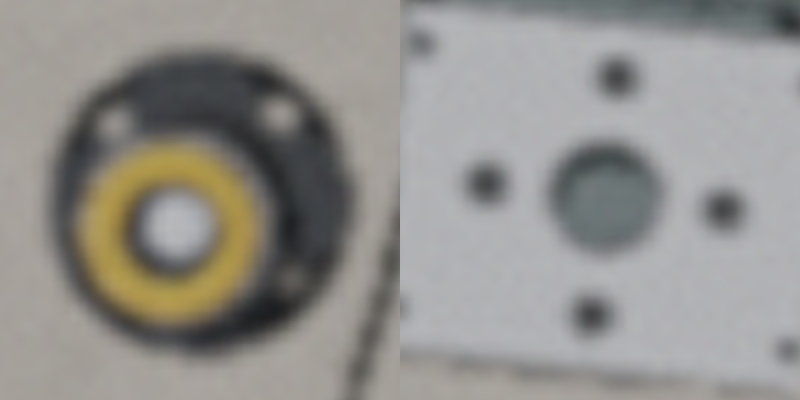

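Run:
```python
from h import *
np.set_printoptions(precision=4,suppress=True)
def tri(a,b):
    o1,d1=ray("top",*a);o2,d2=ray("scene",*b)
    A=np.c_[d1,-d2];t=np.linalg.lstsq(A,o2-o1,rcond=None)[0]
    return (o1+d1*t[0]+o2+d2*t[1])/2,np.linalg.norm(o1+d1*t[0]-o2-d2*t[1])
print("yellow",at("top",372.59,216.96,.078),at("scene",345.2,246.75,.078))
im=cv2.imread("pics/top0.png");s=cv2.imread("pics/scene0.png")
cr=lambda i,x,y,w,h,k:cv2.resize(i[y:y+h,x:x+w],None,fx=k,fy=k,interpolation=2)
cv2.imwrite("pics/obs.png",np.hstack([cr(im,0,40,400,220,1.9)[:418],]))
cv2.imwrite("pics/obs2.png",cr(s,130,30,400,230,1.9))
print("red cap",tri((113,211),(215,101)))
print("balance3 front top corner R",at("top",394,128,.3), "base front", at("top",321,157,.0),at("top",385,158,.0))
```

```text
yellow [ 0.4375 -0.2982] [ 0.437  -0.3009]
red cap (array([0.4276, 0.4809, 0.1669]), np.float64(0.0058819795226864756))
balance3 front top corner R [ 0.6502 -0.3275] base front [ 0.6527 -0.1293] [ 0.6538 -0.3503]
```

View pics/obs.png

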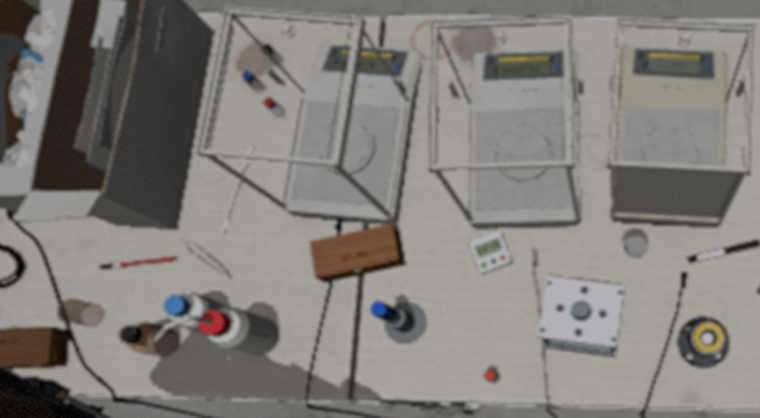

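View pics/obs2.png

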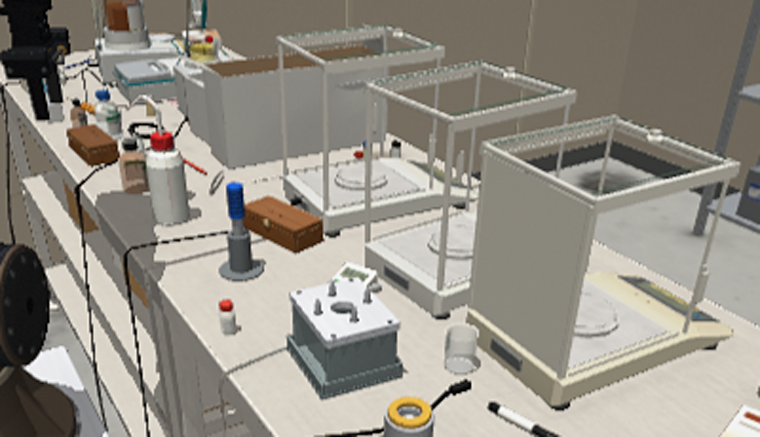

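```bash
python3 -m jog '0.095 -0.01 0 -0.04 0 0 0; 0.095 -0.01 0 -0.04 0 0 0; 0.095 -0.01 0 -0.04 0 0 0; 0.095 -0.03 0.02 -0.02 0 0 0.04; 0.095 -0.02 0.035 0 0 0 0.078; 0.095 -0.015 0.038 0 0 0 0.078; 0.095 -0.002 0.041 0 0 0 0.078; 0.095 -0.002 0.041 0 0 0 0.078'
```

```text
time_s: 0.77
ee_pos: [0.3613, 0.3804, 0.358]
ee_rot: [179.9, 0.4, 44.8]
contact_force: [0.6, 1.0, -0.3]
opening: 1.004
```

```bash
python3 -m jog '0.095 -0.002 0.041 0 0 0 0.078; 0.095 -0.002 0.041 0 0 0 0.078; 0.095 -0.002 0.041 0 0 0 0.078; 0.095 -0.002 0.041 0 0 0 0.078; 0.095 -0.002 0.041 0 0 0 0.078; 0.095 -0.002 0.041 0 0 0 0.078; 0.095 -0.002 0.041 0 0 0 0.078; 0.095 -0.002 0.041 0 0 0 0.078; 0.095 -0.002 0.041 0 0 0 0.078; 0.095 -0.002 0.041 0 0 0 0.078; 0.095 -0.002 0.041 0 0 0 0.078; 0.095 -0.002 0.041 0 0 0 0.078'
```

```text
time_s: 1.77
ee_pos: [0.4959, -0.0813, 0.3572]
ee_rot: [179.5, 0.4, -11.5]
contact_force: [1.2, 0.4, -0.3]
opening: 1.0
```

```bash
python3 -m jog '0.095 0.003 0.039 0 0 0 0.066; 0.095 0.003 0.039 0 0 0 0.066; 0.095 0.003 0.039 0 0 0 0.066; 0.095 0.003 0.039 0 0 0 0.066; 0.095 0.003 0.038 0 0 0 0.066; 0.095 0.003 0.03 0.02 0 0 0.06; 0.095 0 0 0 0 0 0'
cat > to.py <<'E'
import sys
from h import *
from scipy.spatial.transform import Rotation as R
# to.py x y z yaw : shift in tool axes and turn to the pose
s=arm.sense();x,y,z,yaw=map(float,sys.argv[1:5])
M=R.from_euler('xyz',s["ee_rot"],degrees=True);T=R.from_euler('xyz',[180,0,yaw],degrees=True)
np.set_printoptions(precision=4,suppress=True)
print("t",s["time_s"],"pos",s["ee_pos"],"rot",s["ee_rot"],"shift",M.inv().apply(np.array([x,y,z])-s["ee_pos"]),"turn",(M.inv()*T).as_rotvec(),"q6",s["q"][5],"f",s["contact_force"],"tau",s["ft_torque"],"op",s["opening"]*.095)
E
python3 to.py .4375 -.2985 .031 -34
```

```text
time_s: 2.35
ee_pos: [0.4253, -0.3118, 0.3365]
ee_rot: [179.4, 0.3, -35.6]
contact_force: [-0.3, 0.7, -2.0]
opening: 1.0
t 2.35 pos [ 0.4253 -0.3118  0.3365] rot [179.3573   0.3088 -35.6252] shift [ 0.0039 -0.0214  0.3053] turn [ 0.0111  0.0055 -0.0283] q6 -7.253295513428795 f [-0.3382  0.6874 -1.9633] tau [-0.0692  0.1481  0.0078] op 0.09504136560559341
```

```bash
python3 -m jog '0.095 0.002 -0.021 0.02 0.011 0.005 -0.028; 0.095 0 0 0.04 0 0 0; 0.095 0 0 0.04 0 0 0; 0.095 0 0 0.04 0 0 0; 0.095 0 0 0.04 0 0 0; 0.095 0 0 0.04 0 0 0; 0.095 0 0 0.01 0 0 0; 0.095 0 0 0 0 0 0' ; python3 to.py .4375 -.2985 .031 -34
```

```text
time_s: 3.02
ee_pos: [0.4395, -0.2968, 0.0983]
ee_rot: [-180.0, -0.2, -34.1]
contact_force: [0.6, 0.2, -0.1]
opening: 1.001
t 3.0167 pos [ 0.4395 -0.2968  0.0983] rot [-179.9826   -0.2383  -34.1336] shift [-0.001   0.0025  0.0673] turn [-0.0003 -0.0042 -0.0023] q6 -7.120525174648178 f [ 0.5942  0.1785 -0.0992] tau [-0.0905  0.1006  0.0199] op 0.09514116582523119
```

```bash
python3 -m jog '0.095 -0.001 0.0025 0.03 0 -0.004 0; 0.095 0 0 0.03 0 0 0; 0.095 0 0 0.007 0 0 0; 0.095 0 0 0 0 0 0' ; python3 to.py .4375 -.2985 .031 -34
python3 - <<'E'
from h import *
for n in("scene","top"):cv2.imwrite(f"pics/{n}1.png",arm.grab_frame(n)[:,:,::-1])
s=cv2.imread("pics/scene1.png")[150:330,240:480];t=cv2.imread("pics/top1.png")[130:310,260:500]
cv2.imwrite("pics/c1.png",cv2.resize(np.hstack([s,t]),None,fx=1.65,fy=1.65))
E
```

```text
time_s: 3.35
ee_pos: [0.4393, -0.2987, 0.0319]
ee_rot: [-180.0, -0.2, -34.0]
contact_force: [0.2, -0.1, 0.6]
opening: 0.999
t 3.35 pos [ 0.4393 -0.2987  0.0319] rot [-179.9957   -0.165   -34.0155] shift [-0.0016  0.0009  0.0008] turn [-0.0001 -0.0029 -0.0003] q6 -7.37448631268933 f [ 0.2423 -0.1063  0.5583] tau [-0.0434  0.1317  0.0137] op 0.09489493468931703
```

View pics/c1.png

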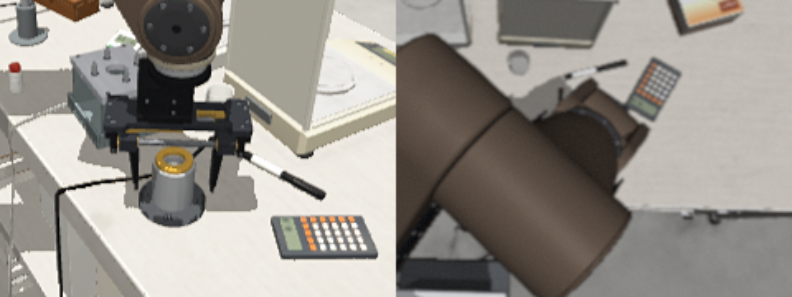

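The fingers straddle the die cleanly: scene crop, fingers at (137,165) and (213,170), die mouth at (175,160). I'll close.

```bash
python3 -m jog '0.095 -0.0015 0.001 0.001 0 0 0; 0.05 0 0 0 0 0 0; 0.05 0 0 0 0 0 0; 0.05 0 0 0 0 0 0; 0.05 0 0 0 0 0 0; 0.05 0 0 0 0 0 0; 0.05 0 0 0 0 0 0' ; python3 to.py .4375 -.2985 .031 -34
```

```text
time_s: 4.03
ee_pos: [0.4399, -0.3007, 0.0389]
ee_rot: [179.9, -0.8, -34.0]
contact_force: [-2.1, 1.0, -1.2]
opening: 0.639
t 4.0333 pos [ 0.4399 -0.3007  0.0389] rot [179.9185  -0.8264 -33.9948] shift [-0.0033 -0.0005  0.0079] turn [ 0.0014 -0.0144  0.0001] q6 -7.515995783726223 f [-2.0845  0.9851 -1.1558] tau [ 0.1277  0.5309 -0.0104] op 0.06071000824740722
```

```bash
python3 -m jog '0.05 0 0 0 0 0 0; 0.05 0 0 0 0 0 0; 0.05 0 0 0 0 0 0' ; python3 to.py .4375 -.2985 .031 -34
```

```text
time_s: 4.28
ee_pos: [0.4395, -0.3003, 0.0388]
ee_rot: [179.9, -0.7, -34.0]
contact_force: [0.6, 0.9, 2.1]
opening: 0.586
t 4.2833 pos [ 0.4395 -0.3003  0.0388] rot [179.9316  -0.7417 -34.0044] shift [-0.0028 -0.0004  0.0078] turn [ 0.0012 -0.0129 -0.0001] q6 -7.50902045904729 f [0.5861 0.8614 2.1374] tau [ 0.0992  0.3673 -0.0326] op 0.05571010688701978
```

```bash
python3 -m jog '0.05 0 0 -0.01 0 0 0; 0.05 0 0 -0.03 0 0 0; 0.05 0 0 -0.04 0 0 0; 0.05 0 0 -0.04 0 0 0; 0.05 0 0 -0.04 0 0 0; 0.05 0 0 -0.02 0 0 0' ; python3 to.py .475 -.0867 .20 1
```

```text
time_s: 4.78
ee_pos: [0.4345, -0.2961, 0.2205]
ee_rot: [-179.9, 0.3, -34.0]
contact_force: [-0.1, -0.6, -6.5]
opening: 0.583
t 4.7833 pos [ 0.4345 -0.2961  0.2205] rot [-179.9284    0.3404  -34.0061] shift [-0.0834 -0.1962  0.0212] turn [-0.003   0.0054 -0.611 ] q6 -7.500658094562168 f [-0.1486 -0.6439 -6.4502] tau [-0.2099 -0.0014  0.0222] op 0.055373077652921404
```

```bash
python3 -m jog '0.05 -0.003 -0.03 0 0 0 -0.08; 0.05 -0.0035 -0.037 0 0 0 -0.1; 0.05 -0.0035 -0.037 0 0 0 -0.1; 0.05 -0.0035 -0.037 0 0 0 -0.1; 0.05 -0.0035 -0.037 0 0 0 -0.1; 0.05 -0.0035 -0.03 0 0 0 -0.09; 0.05 0 0 0 0 0 0' ; python3 to.py .475 -.0867 .18 1
```

```text
time_s: 5.37
ee_pos: [0.487, -0.0904, 0.2279]
ee_rot: [180.0, -0.0, -0.1]
contact_force: [0.4, 0.1, -7.1]
opening: 0.585
t 5.3667 pos [ 0.487  -0.0904  0.2279] rot [179.9739  -0.0445  -0.096 ] shift [-0.012  -0.0037  0.0479] turn [ 0.0005 -0.0008 -0.0191] q6 -18.057258027544773 f [ 0.4352  0.0636 -7.0799] tau [-0.1234  0.0521  0.0017] op 0.05554272981035254
```

```bash
python3 -m jog '0.05 -0.012 -0.0037 0.02 0 0 -0.019; 0.05 0 0 0.02 0 0 0; 0.05 0 0 0 0 0 0; 0.05 0 0 0 0 0 0' ; python3 to.py .475 -.0867 .16 1
python3 - <<'E'
from h import *
for n in("scene","top"):cv2.imwrite(f"pics/{n}2.png",arm.grab_frame(n)[:,:,::-1])
s=cv2.imread("pics/scene2.png")[110:260,240:400]
cv2.imwrite("pics/c2.png",cv2.resize(s,None,fx=4,fy=4,interpolation=2))
E
```

```text
time_s: 5.7
ee_pos: [0.4733, -0.083, 0.1882]
ee_rot: [-180.0, 0.0, 1.4]
contact_force: [-0.1, 0.1, -7.6]
opening: 0.581
t 5.7 pos [ 0.4733 -0.083   0.1882] rot [-179.9974    0.0277    1.4183] shift [0.0017 0.0037 0.0282] turn [-0.      0.0005  0.0073] q6 -19.24024105291444 f [-0.0736  0.0975 -7.6114] tau [-0.1126  0.0405  0.0069] op 0.05517125147601055
```

View pics/c2.png

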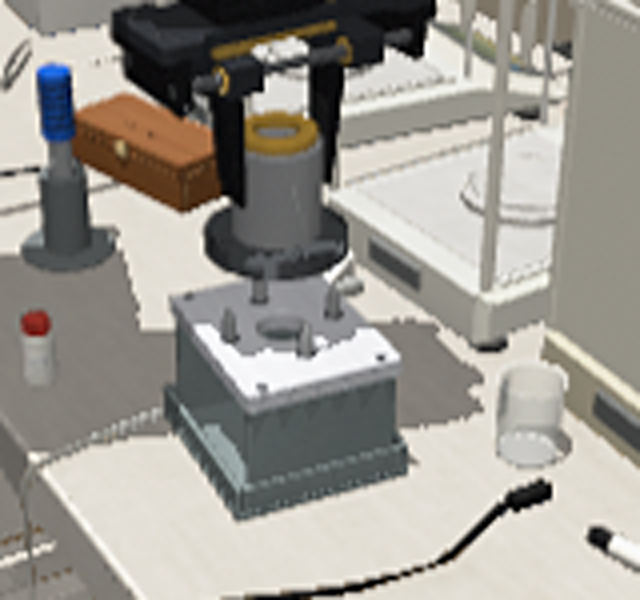

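The die hangs above the studs: flange at about (276,240) in the crop, studs at (230,325), (258,290), (306,340) and (335,300). Next I check the held die's position against the tool from the ring.

Run:
```python
from h import *
s=cv2.imread("pics/scene2.png");h=cv2.cvtColor(s,cv2.COLOR_BGR2HSV)
m=cv2.inRange(h,(15,120,60),(35,255,255));k=np.zeros_like(m);k[130:155,295:325]=1;m*=k
c=max(cv2.findContours(m,0,2)[0],key=cv2.contourArea)
e=cv2.fitEllipse(cv2.convexHull(c));print(e,cv2.boundingRect(c))
for z in(.2274,):print(at("scene",*e[0],z))
s=arm.sense();print(s["ee_pos"],s["q"])
```

```text
((309.0907287597656, 143.03225708007812), (10.234734535217285, 20.418615341186523), 88.28966522216797) (301, 138, 19, 11)
[ 0.47176819 -0.08836854]
[ 0.47381057 -0.08344664  0.18865413] [-1.78568634e+01  1.83721482e+01  1.10809416e+02 -1.01552580e-02
  5.07626116e+01 -1.92338437e+01]
```

```bash
cat > ov.py <<'E'
from h import *
def circ(x,y,z,r,n=200):
    a=np.linspace(0,2*np.pi,n);return np.c_[x+r*np.cos(a),y+r*np.sin(a),np.full(n,z)]
def overlay(img,cam,curves,box,k,out):
    x0,y0,w,h=box
    c=cv2.resize(img[y0:y0+h,x0:x0+w],None,fx=k,fy=k,interpolation=2)
    for p,col in curves:
        q=(proj(cam,p)-[x0,y0]+.5)*k
        cv2.polylines(c,[np.round(q*16).astype(np.int32)],False,col,1,cv2.LINE_AA,4)
    cv2.imwrite(out,c)
E
python3 - <<'E'
from ov import *
s=cv2.imread("pics/scene2.png")
x,y,f=.4725,-.0880,.1494
sx,sy,a=.4755,-.0875,np.radians(-6.1)
cs=[(circ(x,y,f+.08,.025),(0,0,255)),(circ(x,y,f+.012,.045),(0,255,0)),(circ(x,y,f,.045),(0,255,0)),(circ(x,y,f+.08,.0145),(0,0,255))]
for i in range(4):
    px,py=sx+.036*np.cos(a+i*np.pi/2),sy+.036*np.sin(a+i*np.pi/2)
    cs.append((np.array([[px,py,.092],[px,py,.114]]),(255,0,255)))
cs.append((circ(sx,sy,.092,.017),(255,0,255)))
overlay(s,"scene",cs,(280,130,80,80),8,"pics/ov2.png")
E
```

```text
(no output)
```

View pics/ov2.png

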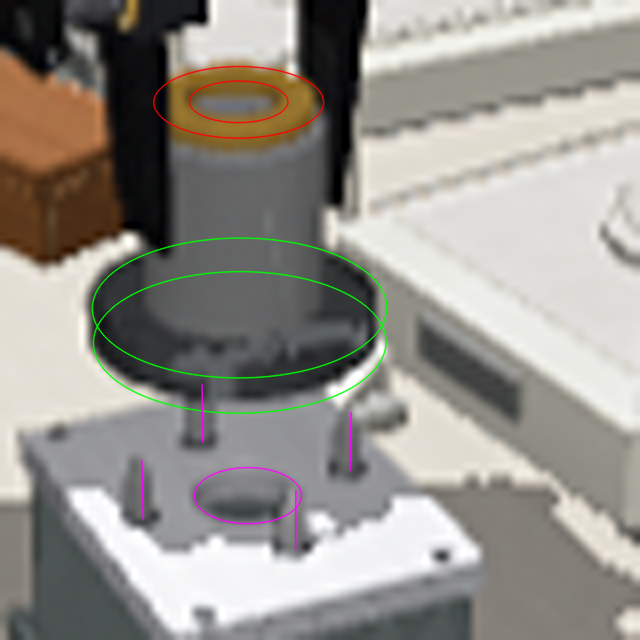

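Run:
```python
from ov import *
s=cv2.imread("pics/scene0.png")
x,y,f=.4378,-.2997,0
cs=[(circ(x,y,f+.08,.025),(0,0,255)),(circ(x,y,f+.012,.045),(0,255,0)),(circ(x,y,f,.045),(0,255,0)),(circ(x,y,f+.08,.0145),(0,0,255))]
overlay(s,"scene",cs,(305,225,80,70),8,"pics/ov0.png")
```

```text
(no output)
```

View pics/ov0.png

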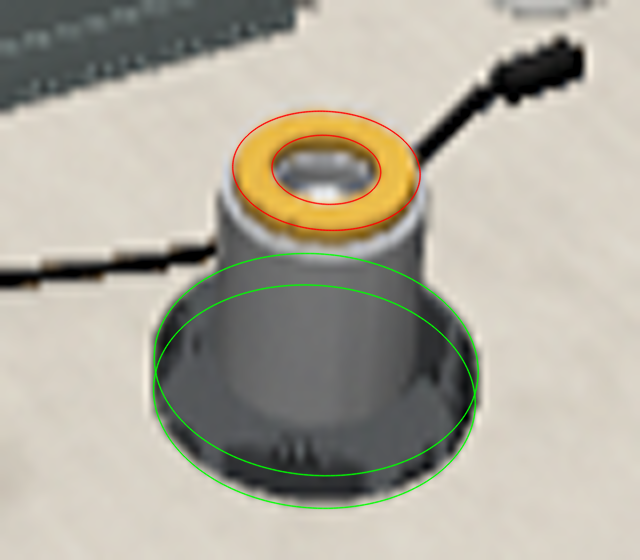

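```bash
python3 -m jog '0.05 0.001 0.003 0.01 0 0 0.006; 0.05 0 0 0.01 0 0 0; 0.05 0 0 0 0 0 0' ; python3 to.py .475 -.0867 .156 1
```

```text
time_s: 6.05
ee_pos: [0.4763, -0.0878, 0.1691]
ee_rot: [179.9, -0.3, 0.9]
contact_force: [-0.3, 0.0, -7.8]
opening: 0.587
t 6.05 pos [ 0.4763 -0.0878  0.1691] rot [179.8931  -0.276    0.9203] shift [-0.0013 -0.0012  0.0131] turn [ 0.0019 -0.0048 -0.0014] q6 -19.174240067895916 f [-0.2751  0.0473 -7.7973] tau [-0.0489  0.1252  0.0537] op 0.05580166367986974
```

```bash
python3 -m jog '0.05 -0.001 -0.001 0.007 0.002 -0.005 0; 0.05 0 0 0.006 0 0 0; 0.05 0 0 0 0 0 0' ; python3 to.py .475 -.0867 .148 1
```

```text
time_s: 6.3
ee_pos: [0.4753, -0.0873, 0.1545]
ee_rot: [-180.0, 0.1, 0.9]
contact_force: [-0.3, -0.3, -7.6]
opening: 0.587
t 6.3 pos [ 0.4753 -0.0873  0.1545] rot [-179.9755    0.0594    0.8603] shift [-0.0003 -0.0006  0.0065] turn [-0.0004  0.001  -0.0024] q6 -19.11306848108522 f [-0.2682 -0.3438 -7.5566] tau [-0.0312  0.0878  0.0265] op 0.0557743102968133
```

```bash
python3 -m jog '0.05 0 -0.0005 0.003 0 0 0; 0.05 0 0 0.003 0 0 0' ; python3 to.py .475 -.0867 .148 1; python3 -m jog '0.05 0 0 0.003 0 0 0; 0.05 0 0 0.001 0 0 0'; python3 to.py .475 -.0867 .148 1
```

```text
time_s: 6.47
ee_pos: [0.4755, -0.0869, 0.1482]
ee_rot: [-180.0, 0.1, 0.9]
contact_force: [0.6, 0.4, -6.7]
opening: 0.579
t 6.4667 pos [ 0.4755 -0.0869  0.1482] rot [-179.9765    0.053     0.8552] shift [-0.0005 -0.0002  0.0002] turn [-0.0004  0.0009 -0.0025] q6 -19.050901839195284 f [ 0.5763  0.4119 -6.6502] tau [-0.1016  0.0516 -0.0171] op 0.05503234165793025
time_s: 6.63
ee_pos: [0.4755, -0.0868, 0.1435]
ee_rot: [-180.0, 0.1, 0.9]
contact_force: [-0.7, -0.0, -7.6]
opening: 0.586
t 6.6333 pos [ 0.4755 -0.0868  0.1435] rot [-179.9718    0.0621    0.8611] shift [-0.0005 -0.0001 -0.0045] turn [-0.0005  0.0011 -0.0024] q6 -19.048059629238544 f [-0.6992 -0.0322 -7.6027] tau [-0.1102  0.0724  0.0265] op 0.055692365000040336
```

```bash
python3 -m jog '0.05 0 0 0.003 0 0 0; 0.05 0 0 0.002 0 0 0' ; python3 to.py .475 -.0867 .131 1; python3 -m jog '0.05 0 0 0.003 0 0 0; 0.05 0 0 0.001 0 0 0'; python3 to.py .475 -.0867 .131 1
```

```text
time_s: 6.8
ee_pos: [0.4757, -0.0868, 0.1383]
ee_rot: [-180.0, 0.0, 0.9]
contact_force: [0.5, -0.4, -5.9]
opening: 0.583
t 6.8 pos [ 0.4757 -0.0868  0.1383] rot [-179.9831    0.0288    0.8676] shift [-0.0007 -0.0001  0.0073] turn [-0.0003  0.0005 -0.0023] q6 -19.049078525041004 f [ 0.4585 -0.3548 -5.9457] tau [-0.1185  0.0232 -0.0143] op 0.05535951068484545
time_s: 6.97
ee_pos: [0.4757, -0.0868, 0.1338]
ee_rot: [-180.0, 0.0, 0.9]
contact_force: [-0.2, 0.1, -8.1]
opening: 0.583
t 6.9667 pos [ 0.4757 -0.0868  0.1338] rot [-179.9851    0.0211    0.8696] shift [-0.0007 -0.0001  0.0028] turn [-0.0003  0.0004 -0.0023] q6 -19.05176517706975 f [-0.2252  0.1012 -8.0545] tau [-0.0579  0.0207  0.0429] op 0.05534729398632675
```

Free of contact all the way, so the holes are over the studs. I'll lower the last few millimetres to contact.

```bash
python3 -m jog '0.05 0 0 0.002 0 0 0; 0.05 0 0 0.001 0 0 0' ; python3 to.py .475 -.0867 .131 1; python3 -m jog '0.05 0 0 0.002 0 0 0; 0.05 0 0 0 0 0 0'; python3 to.py .475 -.0867 .131 1
```

```text
time_s: 7.13
ee_pos: [0.4757, -0.0869, 0.131]
ee_rot: [180.0, 0.0, 0.9]
contact_force: [-8.6, 0.2, 15.6]
opening: 0.586
t 7.1333 pos [ 0.4757 -0.0869  0.131 ] rot [179.9955   0.0137   0.8789] shift [-0.0007 -0.0002 -0.    ] turn [ 0.0001  0.0002 -0.0021] q6 -19.0499222856913 f [-8.5851  0.2155 15.5847] tau [ 0.1204  1.1444 -0.0095] op 0.05567470236041848
time_s: 7.3
ee_pos: [0.4756, -0.0872, 0.1311]
ee_rot: [179.9, -0.1, 0.9]
contact_force: [-0.0, 0.4, -7.8]
opening: 0.581
t 7.3 pos [ 0.4756 -0.0872  0.1311] rot [179.9464  -0.0523   0.87  ] shift [-0.0006 -0.0005  0.0001] turn [ 0.0009 -0.0009 -0.0023] q6 -19.033308614828748 f [-0.0351  0.4026 -7.8449] tau [-0.094   0.039   0.0314] op 0.055242053018712545
```

```bash
python3 -m jog '0.095 0 0 0 0 0 0; 0.095 0 0 0 0 0 0; 0.095 0 0 0 0 0 0; 0.095 0 0 0 0 0 0; 0.095 0 0 0 0 0 0; 0.095 0 0 -0.01 0 0 0; 0.095 0 0 -0.03 0 0 0; 0.095 0 0 -0.04 0 0 0; 0.095 0 0 -0.04 0 0 0; 0.095 0 0 -0.03 0 0 0' ; python3 to.py .4605 .230 .35 30
python3 - <<'E'
from ov import *
for n in("scene","top"):cv2.imwrite(f"pics/{n}3.png",arm.grab_frame(n)[:,:,::-1])
s=cv2.imread("pics/scene3.png")
x,y,f=.4755,-.0875,.092
cs=[(circ(x,y,f+.08,.025),(0,0,255)),(circ(x,y,f+.012,.045),(0,255,0)),(circ(x,y,f,.045),(0,255,0))]
overlay(s,"scene",cs,(270,135,80,80),8,"pics/ov3.png")
E
```

```text
time_s: 8.13
ee_pos: [0.4745, -0.0867, 0.2825]
ee_rot: [-179.9, 0.4, 0.9]
contact_force: [-0.2, 0.4, 0.6]
opening: 1.0
t 8.1333 pos [ 0.4745 -0.0867  0.2825] rot [-179.9039    0.3591    0.8663] shift [-0.0097 -0.317  -0.0669] turn [-0.0032  0.0057 -0.5085] q6 -19.049724750832926 f [-0.2418  0.4192  0.6257] tau [-0.0479  0.0633  0.004 ] op 0.09497107187024496
```

View pics/ov3.png

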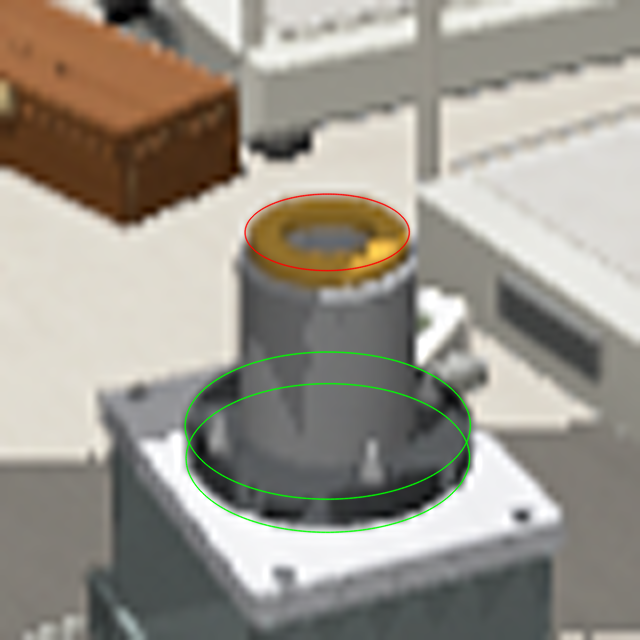

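The die is seated: stud tips show above the flange at crop (218,430) and (372,460), and the overlay agrees. Now the rod.

```bash
python3 -m jog '0.095 0 -0.03 0 -0.003 0.006 -0.03; 0.095 0.002 -0.041 0 0 0 -0.05; 0.095 0.003 -0.041 0 0 0 -0.05; 0.095 0.005 -0.041 0 0 0 -0.05; 0.095 0.006 -0.041 0 0 0 -0.05; 0.095 0.008 -0.041 0 0 0 -0.05; 0.095 0.008 -0.04 0 0 0 -0.05; 0.095 0.008 -0.025 0 0 0 -0.02; 0.095 0 0 0 0 0 0' ; python3 to.py .4605 .230 .2 20
```

```text
time_s: 8.98
ee_pos: [0.4628, 0.2232, 0.2781]
ee_rot: [179.6, -0.2, 21.5]
contact_force: [-0.7, -0.6, -0.5]
opening: 0.998
t 8.9833 pos [0.4628 0.2232 0.2781] rot [179.6019  -0.2307  21.5255] shift [ 0.     -0.0078  0.0781] turn [ 0.0069 -0.0041  0.0266] q6 -2.7640674742409357 f [-0.7076 -0.5906 -0.5132] tau [-0.0482  0.0547 -0.0325] op 0.09484914453992094
```

```bash
python3 -m jog '0.095 0 -0.008 0.02 0.007 -0.004 0; 0.095 0 0 0.03 0 0 0; 0.095 0 0 0.03 0 0 0; 0.095 0 0 0.01 0 0 0; 0.095 0 0 0 0 0 0' ; python3 to.py .4605 .230 .111 20
python3 - <<'E'
from ov import *
for n in("scene","top"):cv2.imwrite(f"pics/{n}4.png",arm.grab_frame(n)[:,:,::-1])
s=cv2.imread("pics/scene4.png")[70:190,190:330]
cv2.imwrite("pics/c4.png",cv2.resize(s,None,fx=5,fy=5,interpolation=2)[:600,:700])
E
```

```text
time_s: 9.4
ee_pos: [0.4587, 0.2322, 0.182]
ee_rot: [-180.0, 0.0, 21.8]
contact_force: [0.1, -0.5, -0.9]
opening: 0.998
t 9.4 pos [0.4587 0.2322 0.182 ] rot [-179.9957    0.0298   21.7868] shift [0.0009 0.0027 0.071 ] turn [-0.0001  0.0005  0.0312] q6 -2.311632466601774 f [ 0.0565 -0.5244 -0.8884] tau [-0.0934  0.0164 -0.0452] op 0.09482007463063656
```

View pics/c4.png

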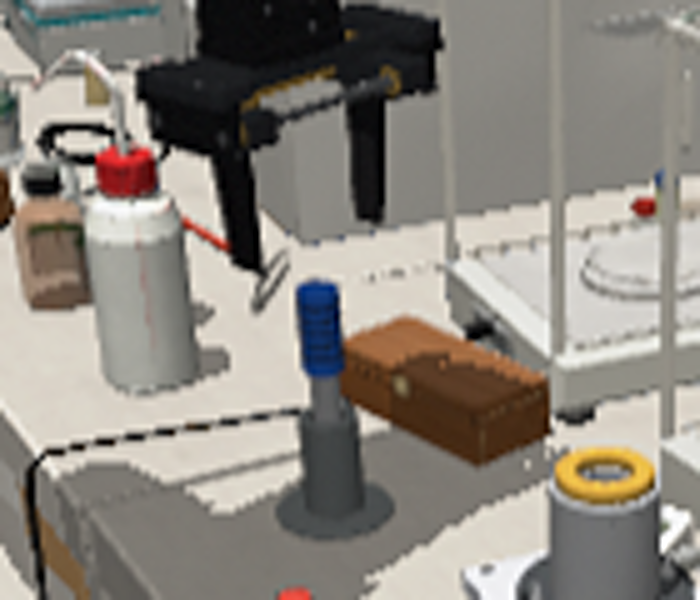

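```bash
python3 -m jog '0.095 0.001 0.0025 0.025 0 0 0; 0.095 0 0 0.025 0 0 0; 0.095 0 0 0.014 0 0 0; 0.095 0 0 0 0 0 0' ; python3 to.py .4605 .230 .111 20
python3 - <<'E'
from ov import *
cv2.imwrite("pics/scene5.png",arm.grab_frame("scene")[:,:,::-1])
s=cv2.imread("pics/scene5.png")
p=arm.sense()["ee_pos"];a=np.radians(21.8);d=np.array([np.cos(a),np.sin(a),0])*.0475
overlay(s,"scene",[(np.array([p-d,p+d]),(0,255,0)),(np.array([p,p+[0,0,.06]]),(0,255,255))],(210,100,90,75),8,"pics/c5.png")
E
```

```text
time_s: 9.83
ee_pos: [0.4651, 0.2304, 0.1229]
ee_rot: [180.0, -0.7, 21.7]
contact_force: [1.1, 1.3, -1.3]
opening: 0.998
t 9.8333 pos [0.4651 0.2304 0.1229] rot [179.9653  -0.6917  21.6852] shift [-0.0045 -0.0014  0.0119] turn [ 0.0004 -0.0121  0.0294] q6 -2.6251590891699492 f [ 1.1169  1.3311 -1.2989] tau [-0.0478  0.0231  0.0179] op 0.0948354790169962
```

View pics/c5.png

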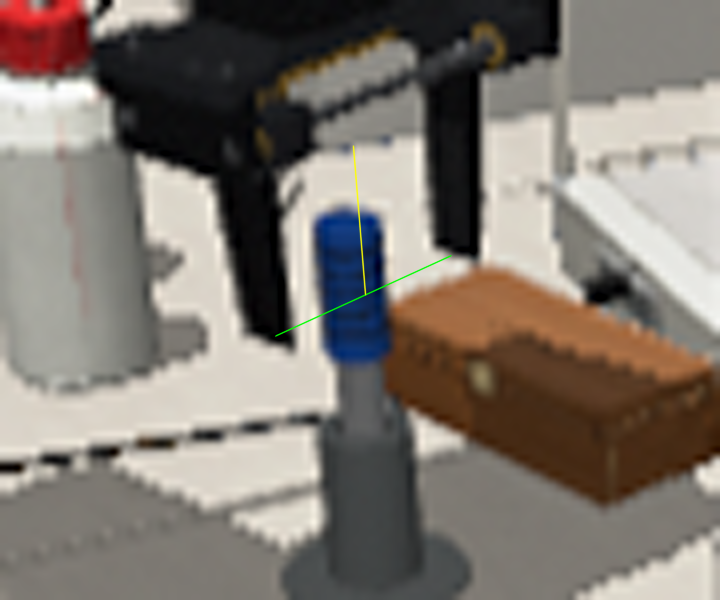

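```bash
python3 -m jog '0.095 -0.0045 -0.0015 0.006 0 -0.012 0; 0.095 0 0 0.005 0 0 0; 0.095 0 0 0 0 0 0' ; python3 to.py .4605 .230 .111 21.7
```

```text
time_s: 10.13
ee_pos: [0.4622, 0.2306, 0.1158]
ee_rot: [179.9, -0.3, 21.7]
contact_force: [0.2, -0.1, -1.1]
opening: 0.995
t 10.1333 pos [0.4622 0.2306 0.1158] rot [179.9489  -0.3133  21.6537] shift [-0.0018 -0.0001  0.0048] turn [ 0.0009 -0.0055 -0.0008] q6 -2.4092324455532155 f [ 0.2345 -0.0973 -1.0881] tau [-0.0428  0.0711  0.0301] op 0.09451941355597764
```

```bash
python3 -m jog '0.095 -0.002 0 0.004 0 -0.006 0; 0.095 0 0 0.001 0 0 0; 0.095 0 0 0 0 0 0' ; python3 to.py .4605 .230 .111 21.7
```

```text
time_s: 10.38
ee_pos: [0.4607, 0.23, 0.1119]
ee_rot: [179.9, -0.1, 21.7]
contact_force: [-0.0, -0.5, 0.6]
opening: 0.998
t 10.3833 pos [0.4607 0.23   0.1119] rot [179.9435  -0.0799  21.6643] shift [-0.0002 -0.      0.0009] turn [ 0.001  -0.0014 -0.0006] q6 -2.3954622921129736 f [-0.0325 -0.4985  0.5613] tau [-0.0929  0.1197 -0.0141] op 0.0947919046697168
```

```bash
python3 -m jog '0.02 0 0 0 0 0 0; 0.02 0 0 0 0 0 0; 0.02 0 0 0 0 0 0; 0.02 0 0 0 0 0 0; 0.02 0 0 0 0 0 0; 0.02 0 0 0 0 0 0; 0.02 0 0 0 0 0 0' ; python3 to.py .4605 .230 .111 21.7
```

```text
time_s: 10.97
ee_pos: [0.461, 0.2302, 0.1125]
ee_rot: [179.9, -0.1, 21.7]
contact_force: [0.0, 0.5, -0.5]
opening: 0.562
t 10.9667 pos [0.461  0.2302 0.1125] rot [179.9411  -0.1379  21.6691] shift [-0.0005 -0.      0.0015] turn [ 0.001  -0.0024 -0.0005] q6 -2.3948604646310465 f [ 0.0456  0.4782 -0.5409] tau [ 0.0098  0.0269 -0.0126] op 0.0533782464226351
```

```bash
python3 -m jog '0.02 -0.0005 0 0.0015 0.001 -0.002 0; 0.02 0 0 0 0 0 0; 0.02 0 0 0 0 0 0; 0.02 0 0 0 0 0 0; 0.02 0 0 0 0 0 0; 0.02 0 0 0 0 0 0; 0.02 0 0 0 0 0 0; 0.02 0 0 0 0 0 0' ; python3 to.py .4605 .230 .111 21.7
```

```text
time_s: 11.63
ee_pos: [0.4604, 0.23, 0.1107]
ee_rot: [-180.0, 0.0, 21.7]
contact_force: [0.2, -0.7, -0.0]
opening: 0.272
t 11.6333 pos [0.4604 0.23   0.1107] rot [-179.9948    0.0037   21.6705] shift [ 0.0001 -0.     -0.0003] turn [-0.0001  0.0001 -0.0005] q6 -2.4948872609080794 f [ 0.2041 -0.6738 -0.0389] tau [-0.035   0.0594  0.0139] op 0.02580511012353844
```

```bash
python3 -m jog '0.02 0 0 -0.008 0 0 0; 0.02 0 0 -0.015 0 0 0; 0.02 0 0 -0.015 0 0 0; 0.02 0 0 -0.015 0 0 0; 0.02 0 0 -0.015 0 0 0; 0.02 0 0 -0.015 0 0 0; 0.02 0 0 -0.02 0 0 0; 0.02 0 0 -0.03 0 0 0; 0.02 0 0 -0.03 0 0 0; 0.02 0 0 -0.03 0 0 0;  0.02 0 0 -0.01 0 0 0' ; python3 to.py .4755 -.087 .31 5
```

```text
time_s: 12.55
ee_pos: [0.4581, 0.2291, 0.325]
ee_rot: [-180.0, 0.4, 21.7]
contact_force: [-0.1, 0.7, -2.4]
opening: 0.263
t 12.55 pos [0.4581 0.2291 0.325 ] rot [-179.9762    0.3685   21.6671] shift [-0.1005  0.3002  0.0155] turn [0.0005 0.0064 0.2909] q6 -2.4910723850301997 f [-0.128   0.6994 -2.3651] tau [-0.0137 -0.04   -0.0453] op 0.025000874893966123
```

```bash
python3 -m jog '0.02 -0.012 0.025 0 0 0.006 0.03; 0.02 -0.012 0.039 0 0 0 0.04; 0.02 -0.011 0.039 0 0 0 0.04; 0.02 -0.01 0.039 0 0 0 0.04; 0.02 -0.01 0.039 0 0 0 0.04; 0.02 -0.009 0.039 0 0 0 0.04; 0.02 -0.008 0.039 0 0 0 0.04; 0.02 -0.006 0.03 0 0 0 0.02; 0.02 0 0 0 0 0 0' ; python3 to.py .4755 -.087 .30 5
```

```text
time_s: 13.3
ee_pos: [0.4491, -0.0809, 0.3333]
ee_rot: [-180.0, -0.6, 4.6]
contact_force: [-0.1, 0.2, -0.7]
opening: 0.268
t 13.3 pos [ 0.4491 -0.0809  0.3333] rot [-179.9573   -0.565     4.6343] shift [0.0255 0.0082 0.0336] turn [-0.0007 -0.0099 -0.0064] q6 -23.4003532832383 f [-0.1013  0.2343 -0.6533] tau [-0.0652  0.0747  0.0063] op 0.025481865697782134
```

```bash
python3 -m jog '0.02 0.025 0.008 0.01 0 -0.01 0; 0.02 0 0 0.01 0 0 0; 0.02 0 0 0 0 0 0; 0.02 0 0 0 0 0 0' ; python3 to.py .4755 -.087 .30 5
python3 - <<'E'
from ov import *
cv2.imwrite("pics/scene6.png",arm.grab_frame("scene")[:,:,::-1])
s=cv2.imread("pics/scene6.png")
p=arm.sense()["ee_pos"]
cs=[(np.array([p,p-[0,0,.1057]]),(0,255,255)),(np.array([[.4755,-.0875,.172],[.4755,-.0875,.19]]),(0,255,0)),(circ(.4755,-.0875,.172,.0145),(0,255,0)),(circ(p[0],p[1],p[2]-.1057,.0095),(0,0,255))]
overlay(s,"scene",cs,(270,85,90,75),8,"pics/c6.png")
E
```

```text
time_s: 13.63
ee_pos: [0.4742, -0.0889, 0.3148]
ee_rot: [-180.0, -0.0, 4.3]
contact_force: [-0.3, 0.1, -0.8]
opening: 0.274
t 13.6333 pos [ 0.4742 -0.0889  0.3148] rot [-179.9662   -0.0222    4.3315] shift [ 0.0015 -0.0017  0.0148] turn [-0.0006 -0.0004 -0.0117] q6 -22.834550414942473 f [-0.252   0.0614 -0.8066] tau [-0.0377  0.0686 -0.038 ] op 0.025991741224350714
```

View pics/c6.png

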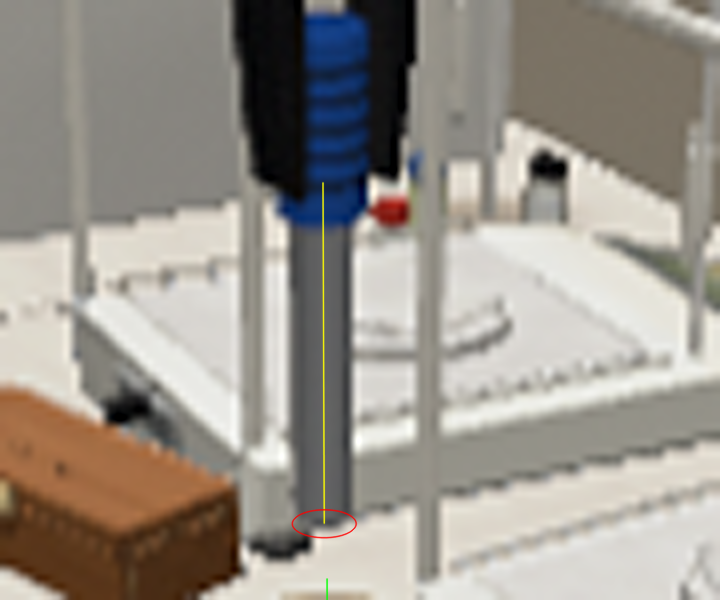

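```bash
python3 -m jog '0.02 0.0013 -0.0017 0.012 0 0 0; 0.02 0 0 0.012 0 0 0; 0.02 0 0 0.002 0 0 0; 0.02 0 0 0 0 0 0' ; python3 to.py .4755 -.087 .28 4.3
```

```text
time_s: 14.02
ee_pos: [0.4745, -0.0846, 0.291]
ee_rot: [180.0, -0.2, 4.5]
contact_force: [-0.1, 0.5, -1.5]
opening: 0.271
t 14.0167 pos [ 0.4745 -0.0846  0.291 ] rot [179.9807  -0.1866   4.5405] shift [0.0008 0.0025 0.011 ] turn [ 0.0003 -0.0033  0.0042] q6 -22.563200716421846 f [-0.1429  0.5369 -1.4866] tau [-0.1323  0.0706 -0.0408] op 0.02573012250535944
```

```bash
python3 -m jog '0.02 0.0008 0.0018 0.004 0 -0.003 0; 0.02 0 0 0.003 0 0 0; 0.02 0 0 0 0 0 0' ; python3 to.py .4755 -.087 .28 4.5
```

```text
time_s: 14.27
ee_pos: [0.4757, -0.0859, 0.2854]
ee_rot: [179.9, -0.1, 4.6]
contact_force: [1.2, 0.5, -1.6]
opening: 0.269
t 14.2667 pos [ 0.4757 -0.0859  0.2854] rot [179.9322  -0.1227   4.61  ] shift [-0.0003  0.0011  0.0054] turn [ 0.0012 -0.0021  0.0019] q6 -22.666605809180133 f [ 1.1968  0.5186 -1.5711] tau [-0.0342  0.0922  0.0367] op 0.025508057700638635
```

```bash
python3 -m jog '0.02 0 0.0008 0.004 0.001 -0.002 0; 0.02 0 0 0.004 0 0 0; 0.02 0 0 0.004 0 0 0' ; python3 to.py .4755 -.087 .262 4.6; python3 -m jog '0.02 0 0 0.003 0 0 0; 0.02 0 0 0.002 0 0 0' ; python3 to.py .4755 -.087 .262 4.6
```

```text
time_s: 14.52
ee_pos: [0.4762, -0.0869, 0.2738]
ee_rot: [179.9, -0.1, 4.6]
contact_force: [0.0, -0.5, -1.0]
opening: 0.269
t 14.5167 pos [ 0.4762 -0.0869  0.2738] rot [179.9455  -0.1186   4.6134] shift [-0.0007  0.      0.0118] turn [ 0.001  -0.0021  0.0002] q6 -22.77601318734337 f [ 0.0153 -0.5063 -1.0177] tau [-0.0783  0.0677  0.0099] op 0.02556771002581821
time_s: 14.68
ee_pos: [0.476, -0.087, 0.2677]
ee_rot: [180.0, -0.1, 4.6]
contact_force: [-0.8, -0.4, -1.1]
opening: 0.267
t 14.6833 pos [ 0.476  -0.087   0.2677] rot [179.9609  -0.076    4.6018] shift [-0.0005 -0.      0.0057] turn [ 0.0007 -0.0013  0.    ] q6 -22.776115292406057 f [-0.8041 -0.3858 -1.1104] tau [-0.0652  0.0382 -0.0415] op 0.02538505210968856
```

```bash
python3 -m jog '0.02 0 0 0.003 0 0 0; 0.02 0 0 0.003 0 0 0; 0.02 0 0 0.003 0 0 0' ; python3 to.py .4755 -.087 .183 4.6; python3 -m jog '0.02 0 0 0.004 0 0 0; 0.02 0 0 0.004 0 0 0' ; python3 to.py .4755 -.087 .183 4.6
```

```text
time_s: 14.93
ee_pos: [0.4767, -0.0872, 0.2585]
ee_rot: [179.9, -0.2, 4.6]
contact_force: [-0.2, -0.3, 9.1]
opening: 0.27
t 14.9333 pos [ 0.4767 -0.0872  0.2585] rot [179.9231  -0.1779   4.5934] shift [-0.0014 -0.0004  0.0754] turn [ 0.0013 -0.0031 -0.0001] q6 -22.774873126047304 f [-0.2191 -0.263   9.0934] tau [-0.2443  0.0729 -0.0136] op 0.025622918156994395
time_s: 15.1
ee_pos: [0.478, -0.0877, 0.2521]
ee_rot: [179.8, -0.4, 4.6]
contact_force: [-1.1, -0.1, 11.0]
opening: 0.27
t 15.1 pos [ 0.478  -0.0877  0.2521] rot [179.8037  -0.4433   4.6038] shift [-0.003  -0.0011  0.0691] turn [ 0.0034 -0.0077  0.0001] q6 -22.7778197370317 f [-1.1274 -0.101  10.9656] tau [ 0.0282  0.2861 -0.0041] op 0.025648105446752084
```

```bash
python3 -m jog '0.02 -0.002 -0.0008 0.004 0.0034 -0.0077 0; 0.02 -0.0005 0 0.005 0.0005 -0.001 0; 0.02 -0.0005 0 0.005 0.0005 -0.001 0' ; python3 to.py .4755 -.087 .183 4.6; python3 -m jog '0.02 -0.0005 0 0.005 0.0005 -0.001 0; 0.02 -0.0005 0 0.005 0.0005 -0.001 0' ; python3 to.py .4755 -.087 .183 4.6
```

```text
time_s: 15.35
ee_pos: [0.4774, -0.0878, 0.241]
ee_rot: [179.9, -0.4, 4.6]
contact_force: [-0.9, 1.8, 10.7]
opening: 0.269
t 15.35 pos [ 0.4774 -0.0878  0.241 ] rot [179.864   -0.3573   4.6004] shift [-0.0022 -0.0011  0.058 ] turn [ 0.0024 -0.0062  0.    ] q6 -22.845213761098726 f [-0.8811  1.8399 10.6564] tau [0.1705 0.3498 0.0032] op 0.025554326061389195
time_s: 15.52
ee_pos: [0.4776, -0.0882, 0.2329]
ee_rot: [179.8, -0.5, 4.6]
contact_force: [-1.7, 0.9, 11.6]
opening: 0.271
t 15.5167 pos [ 0.4776 -0.0882  0.2329] rot [179.8229  -0.4969   4.6021] shift [-0.0024 -0.0016  0.0499] turn [ 0.0031 -0.0087  0.    ] q6 -22.903995439765573 f [-1.6635  0.8667 11.5923] tau [0.2055 0.7595 0.0307] op 0.02574298354821927
```

```bash
python3 -m jog '0.02 -0.002 -0.0015 0.004 0.003 -0.009 0; 0.02 -0.001 -0.0005 0.005 0.001 -0.002 0; 0.02 -0.0005 0 0.005 0.0005 -0.001 0' ; python3 to.py .4755 -.087 .183 4.6; python3 -m jog '0.02 -0.001 -0.0005 0.005 0.0005 -0.003 0; 0.02 -0.0005 0 0.005 0.0005 -0.001 0' ; python3 to.py .4755 -.087 .183 4.6
```

```text
time_s: 15.77
ee_pos: [0.4769, -0.0875, 0.2219]
ee_rot: [179.9, -0.4, 4.6]
contact_force: [-1.0, 0.5, 11.6]
opening: 0.268
t 15.7667 pos [ 0.4769 -0.0875  0.2219] rot [179.8502  -0.3598   4.602 ] shift [-0.0016 -0.0007  0.0389] turn [ 0.0026 -0.0063  0.    ] q6 -22.80773520480693 f [-1.025   0.5281 11.566 ] tau [ 0.161   0.3698 -0.0101] op 0.025456554770793508
time_s: 15.93
ee_pos: [0.4766, -0.0875, 0.213]
ee_rot: [179.8, -0.4, 4.6]
contact_force: [0.6, 0.7, -2.4]
opening: 0.271
t 15.9333 pos [ 0.4766 -0.0875  0.213 ] rot [179.8081  -0.3698   4.6   ] shift [-0.0012 -0.0007  0.03  ] turn [ 0.0033 -0.0065 -0.    ] q6 -22.773891341493155 f [ 0.5693  0.703  -2.3663] tau [-0.0792  0.0383 -0.0373] op 0.025722075492483794
```

```bash
python3 -m jog '0.02 -0.001 -0.0005 0.004 0.003 -0.006 0; 0.02 0 0 0.005 0 0 0; 0.02 0 0 0.005 0 0 0' ; python3 to.py .4755 -.087 .183 4.6; python3 -m jog '0.02 0 0 0.004 0 0 0; 0.02 0 0 0.003 0 0 0' ; python3 to.py .4755 -.087 .183 4.6
```

```text
time_s: 16.18
ee_pos: [0.4754, -0.087, 0.1975]
ee_rot: [180.0, 0.0, 4.6]
contact_force: [0.7, -0.1, -1.6]
opening: 0.268
t 16.1833 pos [ 0.4754 -0.087   0.1975] rot [179.9945   0.0048   4.5998] shift [ 0.0001 -0.      0.0145] turn [ 0.0001  0.0001 -0.    ] q6 -22.803947064324632 f [ 0.736  -0.0565 -1.6371] tau [-0.2523 -0.0856 -0.0171] op 0.025477595189807394
time_s: 16.35
ee_pos: [0.4754, -0.0871, 0.1891]
ee_rot: [-180.0, 0.0, 4.6]
contact_force: [0.7, 0.8, -0.6]
opening: 0.272
t 16.35 pos [ 0.4754 -0.0871  0.1891] rot [-179.9949    0.0378    4.6008] shift [ 0.0001 -0.0001  0.0061] turn [-0.0001  0.0007  0.    ] q6 -22.80399887933059 f [ 0.6897  0.8335 -0.6078] tau [-0.2128 -0.1166 -0.019 ] op 0.025818578803396476
```

```bash
python3 -m jog '0.02 0 0 0.002 0 0 0; 0.02 0 0 0.001 0 0 0' ; python3 to.py .4755 -.087 .183 4.6; python3 -m jog '0.02 0 0 0.002 0 0 0; 0.02 0 0 0.001 0 0 0' ; python3 to.py .4755 -.087 .183 4.6
python3 - <<'E'
from ov import *
cv2.imwrite("pics/scene7.png",arm.grab_frame("scene")[:,:,::-1])
s=cv2.imread("pics/scene7.png")[110:250,250:380]
cv2.imwrite("pics/c7.png",cv2.resize(s,None,fx=4.2,fy=4.2,interpolation=2))
E
```

```text
time_s: 16.52
ee_pos: [0.4754, -0.0871, 0.1851]
ee_rot: [-180.0, 0.1, 4.6]
contact_force: [1.1, -1.0, -0.5]
opening: 0.271
t 16.5167 pos [ 0.4754 -0.0871  0.1851] rot [-179.9836    0.071     4.5982] shift [ 0.0001 -0.0001  0.0021] turn [-0.0003  0.0012 -0.    ] q6 -22.804760570112563 f [ 1.0772 -0.9513 -0.5052] tau [-0.1793 -0.2372  0.0081] op 0.02575647508154652
time_s: 16.68
ee_pos: [0.4755, -0.0872, 0.1818]
ee_rot: [-180.0, 0.1, 4.6]
contact_force: [0.6, -1.4, 2.2]
opening: 0.267
t 16.6833 pos [ 0.4755 -0.0872  0.1818] rot [-179.9829    0.0695    4.5957] shift [ 0.     -0.0002 -0.0012] turn [-0.0003  0.0012 -0.0001] q6 -22.8050727005823 f [ 0.5732 -1.4306  2.1523] tau [-0.1692 -0.0636  0.0417] op 0.02533233954423704
```

View pics/c7.png

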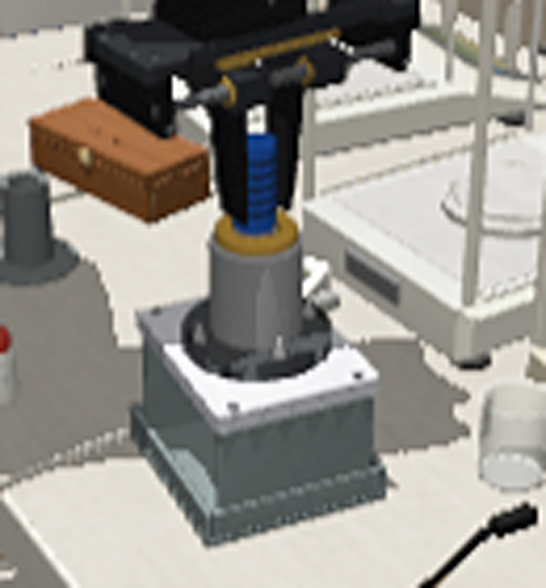

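```bash
python3 -m jog '0.06 0 0 0 0 0 0; 0.06 0 0 0 0 0 0; 0.06 0 0 0 0 0 0; 0.06 0 0 0 0 0 0; 0.06 0 0 0 0 0 0; 0.06 0 0 0 0 0 0; 0.06 0 0 0 0 0 0' ; python3 to.py .4755 -.087 .183 4.6
python3 -m jog '0.06 0 0 -0.01 0 0 0; 0.06 0 0 -0.02 0 0 0; 0.06 0 0 -0.03 0 0 0; 0.06 0 0 -0.04 0 0 0; 0.06 0 0 -0.04 0 0 0; 0.06 0 0 -0.03 0 0 0; 0.06 0 0 0 0 0 0' 
python3 -m jog '0.06 0 -0.03 0 0 0 0; 0.06 0 -0.04 0 0 0 0; 0.06 0 -0.04 0 0 0 0; 0.06 0 -0.04 0 0 0 0; 0.06 0 -0.04 0 0 0 0; 0.06 0 -0.03 0 0 0 0; 0.06 0 0 0 0 0 0; 0.06 0 0 0 0 0 0'
python3 - <<'E'
from ov import *
for n in("scene","top"):cv2.imwrite(f"pics/{n}8.png",arm.grab_frame(n)[:,:,::-1])
s=cv2.imread("pics/scene8.png");t=cv2.imread("pics/top8.png")
c=lambda i,x,y,w,h,k:cv2.resize(i[y:y+h,x:x+w],None,fx=k,fy=k,interpolation=2)
cv2.imwrite("pics/c8.png",np.hstack([c(s,270,125,85,120,5),c(t,275,165,70,120,5)]))
E
```

```text
time_s: 17.32
ee_pos: [0.4752, -0.087, 0.1824]
ee_rot: [-180.0, 0.1, 4.6]
contact_force: [0.5, 0.1, -0.2]
opening: 0.625
t 17.3167 pos [ 0.4752 -0.087   0.1824] rot [-179.9737    0.0705    4.5965] shift [ 0.0003  0.     -0.0006] turn [-0.0005  0.0012 -0.0001] q6 -22.805541840048196 f [ 0.5047  0.0684 -0.1506] tau [-0.1264  0.0021  0.0135] op 0.05933559005548075
time_s: 17.9
ee_pos: [0.4742, -0.0867, 0.3586]
ee_rot: [-179.8, 0.4, 4.6]
contact_force: [0.1, -0.2, -0.6]
opening: 0.632
time_s: 18.57
ee_pos: [0.4554, 0.1407, 0.3587]
ee_rot: [-179.9, 0.2, 4.3]
contact_force: [1.1, -0.5, -0.7]
opening: 0.636
```

View pics/c8.png

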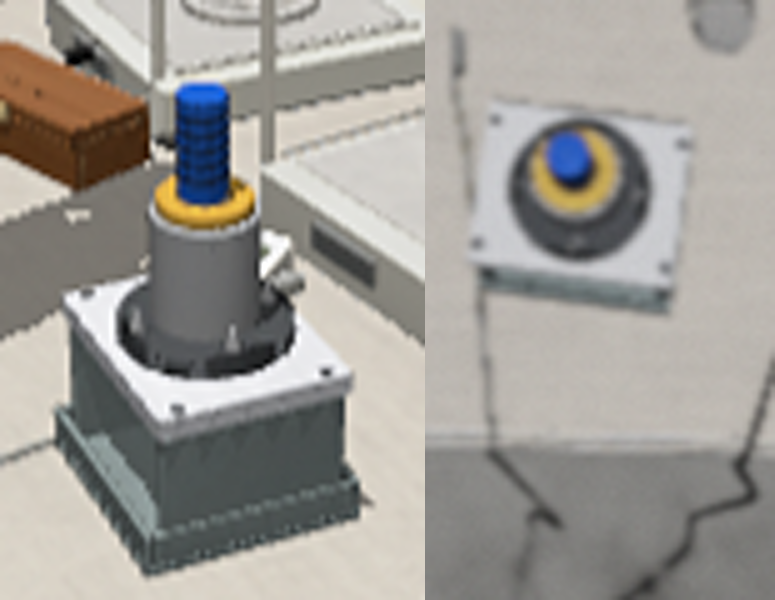

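View pics/scene8.png

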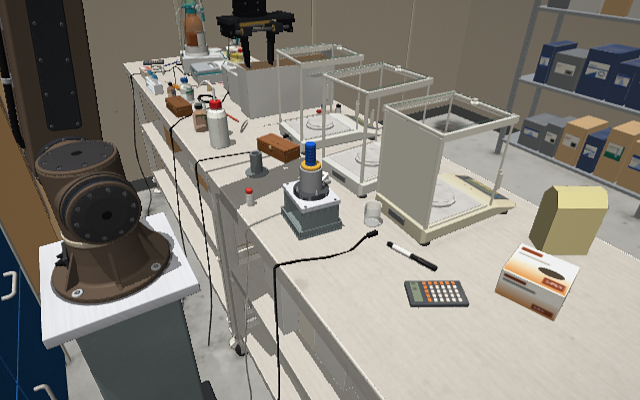

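View pics/top8.png

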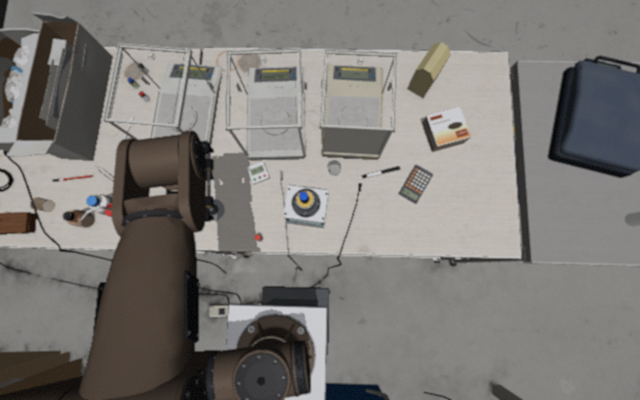

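Run:
```python
from h import *
a=cv2.imread("pics/top0.png");b=cv2.imread("pics/top8.png")
for n,(x,y,w,h) in dict(timer=(244,158,30,28),beaker=(324,158,20,20),vial=(250,229,16,14),calc=(398,162,38,42),marker=(358,162,46,22)).items():
    A=cv2.cvtColor(a[y:y+h,x:x+w],6).astype(np.float32);B=cv2.cvtColor(b[y:y+h,x:x+w],6).astype(np.float32)
    print(n,np.round(cv2.phaseCorrelate(A,B,cv2.createHanningWindow((w,h),5)),2),round(float(np.abs(A-B).mean()),1))
s=cv2.imread("pics/scene8.png")
c=cv2.resize(s[190:245,275:345],None,fx=10,fy=10,interpolation=2)
cv2.imwrite("pics/c9.png",cv2.convertScaleAbs(c,alpha=1.6))
```

```text
Traceback (most recent call last):
ValueError: setting an array element with a sequence. The requested array has an inhomogeneous shape after 1 dimensions. The detected shape was (2,) + inhomogeneous part.
```

Run:
```python
from h import *
a=cv2.imread("pics/top0.png");b=cv2.imread("pics/top8.png")
for n,(x,y,w,h) in dict(timer=(244,158,30,28),beaker=(324,158,20,20),vial=(250,229,16,14),calc=(398,162,38,42),marker=(358,162,46,22)).items():
    A=cv2.cvtColor(a[y:y+h,x:x+w],6).astype(np.float32);B=cv2.cvtColor(b[y:y+h,x:x+w],6).astype(np.float32)
    print(n,np.round(cv2.phaseCorrelate(A,B,cv2.createHanningWindow((w,h),5))[0],2),round(float(np.abs(A-B).mean()),1))
s=cv2.imread("pics/scene8.png")
c=cv2.resize(s[190:245,275:345],None,fx=10,fy=10,interpolation=2)
cv2.imwrite("pics/c9.png",cv2.convertScaleAbs(c,alpha=1.6))
```

```text
timer [0.3  0.02] 24.5
beaker [ 0.18 -0.07] 6.7
vial [0.57 0.66] 28.0
calc [-0.03  0.48] 18.8
marker [0.1  0.03] 21.4
```

View pics/c9.png

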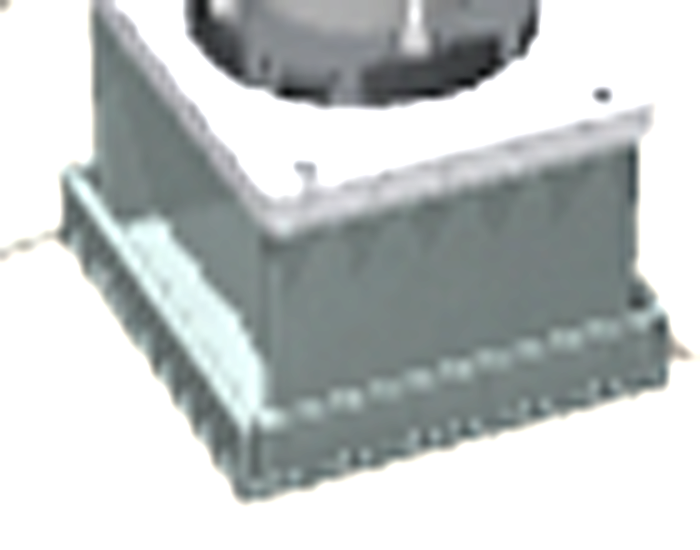

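Run:
```python
from h import *
for cam,bx in (("scene",dict(timer=(303,165,25,18),beaker=(362,198,20,32),vial=(243,184,14,26),calc=(400,276,72,34),marker=(383,237,58,36),box=(495,235,90,90))),("top",dict(calc=(398,162,38,42),marker=(358,162,46,22),vial=(250,229,16,14),box=(415,100,60,55),suit=(545,50,90,130)))):
  a=cv2.imread(f"pics/{cam}0.png");b=cv2.imread(f"pics/{cam}8.png")
  for n,(x,y,w,h) in bx.items():
    A=cv2.cvtColor(a[y:y+h,x:x+w],6).astype(np.float32);B=cv2.cvtColor(b[y:y+h,x:x+w],6).astype(np.float32)
    print(cam,n,np.round(cv2.phaseCorrelate(A,B,cv2.createHanningWindow((w,h),5))[0],2),A.mean().round(),B.mean().round())
print(proj("scene",[[.4755,-.087,.005],[.4755,-.087,.065]]))
a,b=[cv2.imread(f"pics/scene{i}.png")[150:250,230:390] for i in(0,8)]
cv2.imwrite("pics/c10.png",cv2.resize(np.vstack([a,b]),None,fx=3,fy=3,interpolation=2))
a,b=[cv2.imread(f"pics/top{i}.png")[150:250,240:440] for i in(0,8)]
cv2.imwrite("pics/c11.png",cv2.resize(np.vstack([a,b]),None,fx=3,fy=3,interpolation=2))
```

```text
scene timer [ 0.97 -0.21] 72.0 44.0
scene beaker [-0.01 -0.04] 66.0 66.0
scene vial [1.11 0.8 ] 180.0 138.0
scene calc [ 0.02 -0.03] 153.0 152.0
scene marker [0.   0.02] 186.0 185.0
scene box [0.01 0.01] 69.0 69.0
top calc [-0.03  0.48] 131.0 149.0
top marker [0.1  0.03] 150.0 172.0
top vial [0.57 0.66] 143.0 137.0
top box [-0.02 -0.15] 146.0 166.0
top suit [0.03 0.61] 69.0 80.0
[[310.42644227 219.15000544]
 [310.3619202  200.17718099]]
```

View pics/c10.png

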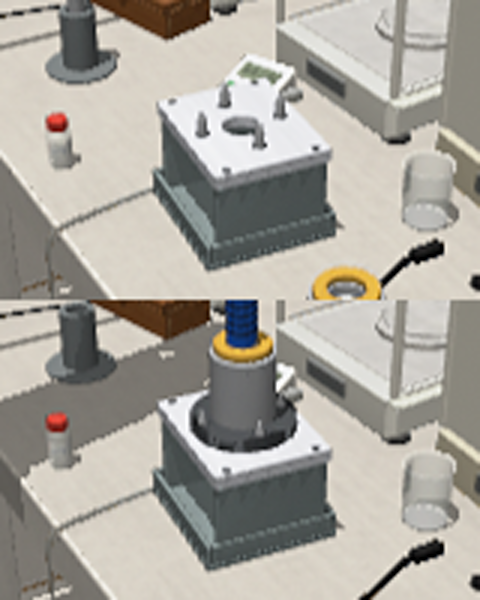

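View pics/c11.png

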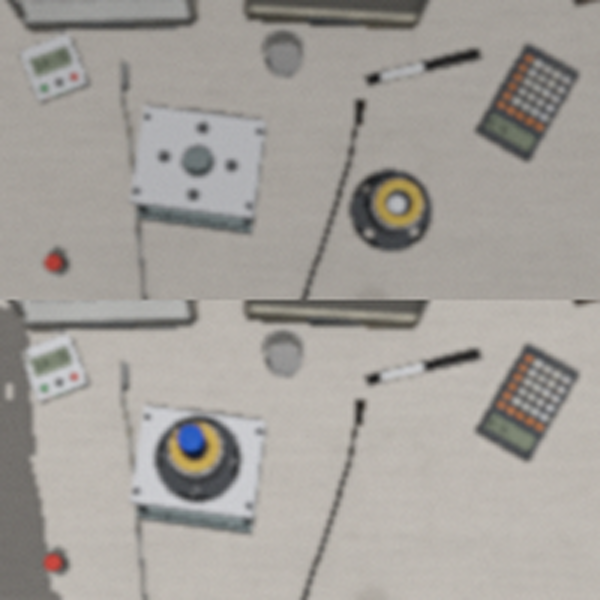

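Every bystander is where it was; the only differences are the arm's shadow. The die is seated with stud tips showing, and the rod stands fully down on the ring. The slug itself is hidden behind the cheek, but the force trace shows it came free. Handing in.

```bash
python3 -c "
from workcell import arm
print(arm.sense()['time_s']);print(arm.job_done())"
```

```text
18.6667
the job is handed in; nothing more can be done
None
```

The job is handed in at 18.7 s. The die is seated on the stand and the rod stands fully down in it. I believe the slug is in the tray, but no camera view confirmed it.

- **Die:** I gripped it, turned it +35° and lowered it over the studs without contact. It landed with its foot at about 92 mm, which is deck height. The last pictures show stud tips above the flange.
- **Slug:** The rod pushed it with 9–12 N in the readings, and the force fell to zero about 50 mm below first contact. The tray is hidden behind the stand's cheek in both views. The evidence is that force drop, plus the rod going fully down (about 15 mm past the die's foot).
- **Rod:** I lowered it until the grip rested on the brass ring, then released it. It stands in the bore with a slight lean, as its clearance allows, and the gripper is well clear.
- **Bystanders:** A before/after comparison showed apparent shifts of up to about 1 pixel for the timer, vial and calculator. Viewed side by side, nothing had moved. I put the timer and vial shifts down to the arm's shadow; the calculator's shift appeared only in the top view, where a suitcase the arm never went near shifted as much.
- **Off plan:** While closing on the die the arm drifted up about 7 mm, so I gripped it a little higher than planned, still within the allowed range.

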